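Try the ejector, then close a two-part chocolate mould and hold it pressed shut

TASK

Get the aluminium chocolate mould ready: first press the red ejector paddle on the front of the lower mould half all the way down to its stop, hold it there for a moment and let it spring fully back up. Then take the loose upper half by its wooden handle, line its two holes up with the two brass dowels of the lower half (either way round) and press it down against the springy red sealing ring until the two metal faces meet. Finish while still holding it pressed shut - do not let go - and leave everything else on the counter where it stands.

Things in the scene. Friction and masses are not known exactly. Their poses are not given: they have to be found in the camera images.
- lower_face (a point): Centre of the upper (parting) face of the lower mould half, 45 mm above the counter; z up, y along the line of the dowels, -x towards the paddle. Two brass dowels, 10 mm across and 18 mm tall, tips tapering to 4 mm over the last 6 mm, stand on this face at y = +50 and y = -50 mm. Round the cavity in the middle is a sprung red sealing ring (see joint seal).
- paddle_pad (a point): Centre of the top of the black rubber pad (34 x 40 mm) on the red ejector paddle, moving with it; 61 mm above the counter at rest, sinking 22 mm to the stop (about 3.5 N to start, 7.5 N at the stop). The paddle, 46 mm wide, sticks out 85 mm in lower_face's -x from its hinge, which runs along y, 41 mm in -x of lower_face and 11 mm above it; the pad is 65 mm from the hinge.
- paddle (a joint): Angle of the ejector paddle, rad: 0 at rest (level, held up by its spring), 0.35 at its lower stop. Pressing it raises a small steel ejector disc in the cavity; let go, both spring back.
- seal (a joint): Travel of the red sealing ring (62 mm across, 50 mm inside), m: 0 at rest, standing 5 mm proud of lower_face; 0.005 pushed flush. It takes 6 N to start and 12 N (upper half's weight included) to push it flush, and springs back up.
- press: The lower mould half with all it carries: aluminium block 70 (x) x 130 (y) x 35 mm on a black base 100 x 150 x 10 mm, dowels, ring, paddle. Fixed to the counter, left or right of the robot's middle line. Origin on the counter under the block's centre, 45 mm below lower_face, same axes.
- top_half: Loose upper mould half: aluminium slab 70 (x) x 130 (y) x 22 mm, about 0.45 kg, with two through holes 13 mm across at y = +50 and -50 mm, and a wooden handle bar on two steel posts on top. Starts flat on the counter, handle up. Origin at the centre of its underside; z up. Fits either way round (a half turn about z makes no difference).
- top_face (a point): Centre of the underside of the upper half (same point and axes as body top_half). Mould closed: this point lies on lower_face.
- top_handle (a point): Centre of the wooden handle bar of the upper half, 59 mm above its underside: 22 mm wide (x), 66 mm long (y), 26 mm tall, with a 24 mm gap between the bar and the slab. Axes as the upper half.
- spatula_mid (a point): Bystander: wooden spatula, 230 mm long, lying between the mould halves; leave alone.
- dish: Bystander: small white bowl, 70 mm across, 30 mm tall; origin under its centre.
- mug: Bystander: blue mug, 80 mm across, 90 mm tall; origin under its centre.
- mill: Bystander: dark wooden pepper mill, 56 mm across, 152 mm tall; origin under its centre.
- canister: Bystander: amber glass jar with wooden cap, 80 mm across, 130 mm tall; origin under its centre.
- lemons: Bystander: terracotta bowl of lemons, 120 mm across, about 95 mm tall; origin under its centre.
- jar: Bystander: square glass jar of wooden spoons, 100 x 100 x 140 mm, spoons up to about 270 mm; origin under its centre.
Not all that is in view belongs to the job. What is shaped like the top_half but turquoise is not meant.

How it is judged:
By the outcome, as a careful person would: the job done as asked, in the order asked, and still so for the second after the job is handed in, while the arm keeps its last pose, push and grip.
It also fails if it takes over 54 s, if anything falls off the work surface, if the arm or the gripper's body presses on something with over 40 N, if the wrist force passes 120 N, or if a joint passes its speed limit or range.

ROBOT

A 6-joint arm with a two-finger parallel gripper is mounted at the origin on the work surface. World frame = base frame: x ahead of the robot, y to its left, z up, the work surface at z = 0. Lengths are in m, angles in rad, forces in N, time in s.
With the tool pointing down it reaches from about 0.425 to 0.95 m from the base axis. Payload 3.5 kg.
Tool frame: the origin (TCP) lies on the centre line of the jaws, within the pads' length; the fingertips stand 8 mm ahead of it and the grasp point (between the pads) lies 11 mm behind it; z points along the fingers, y is the line along which they close (so a half turn about z gives the same grasp; the last joint's range is limited). The gripper opens to 85 mm and grips with 20 to 120 N. Pads are 22 mm wide; open, the fingers measure 114 mm over their backs; the gripper's body (76 mm by 85 mm) begins 54 mm behind the grasp point. The pads swing forward as they close: fully open they stand 13 mm farther back than shut.
Start: joints at [-1.356, 0.286, 1.577, -0, 1.279, -0.15], TCP at [0.241, -0.631, 0.239] pointing down, gripper open.
Joint ranges: [-2.77, 2.77], [-0.9, 2.22], [0.21, 2.48], [-1.53, 4.67], [0.24, 2.81], [-2.84, 2.84]. Speed limits (rad/s): [2.79, 2.79, 3.14, 3.14, 3.14, 3.14].

INTERFACE

Orientations are given as a unit quaternion [x, y, z, w].
In Python, from plant import ctrl gives the robot as it stands. The module is installed in compiled form; this text tells all that it offers.
- The arm moves only by the tool send_rows, never from a script. Its argument "steps" is a list of rows, each a list of 5 numbers: the shift along the tool's x, y, z in m, then the turn about the tool's z in degrees, then the opening, from -1 (shut) to 1 (fully open). A call has 1 to 12 rows; each row is the pose to reach, as a shift and turn from the pose commanded when the call began, along the tool's axes at that moment; what a row does not reach only later rows make up. A row lasts 1/10 s, in which the tool goes at most 50 mm and 8.59 degrees, less where a joint would pass 70% of its speed; a pose out of reach is approached as far as the arm can. A call with a gripper value outside its range is refused whole. The fingers move at their own pace and stop on an object; "squeeze" is the grip in N (left out, the last holds). Time passes only in rows, so rows that repeat a pose let the fingers close. It gives the time, the measured TCP pose, the force, the opening and the grip force at its end, in the units of the state.
- ctrl.get_state(): the state, without advancing time (a new reading comes with each control period).
- ctrl.read_camera(name): name is "scene" or "top" or "wrist"; returns the picture (400x640x3 uint8, red, green, blue); there is no depth.
- ctrl.calibration(name): a dict with "intrinsics" (3x3 intrinsics, pixels), "k1" (the pictures are not rectified: a ray, as slopes to the right and down, at radius r is drawn at 1 + k1 r^2 times it, then the intrinsics apply), "extrinsics" (4x4, takes a point from world to camera coordinates); the wrist camera has in their place "tool_from_camera" (4x4, takes a point from camera to tool coordinates, whose origin is the TCP and whose axes are the flange's). Camera axes: x right, y up, looking along -z (the intrinsics and any distortion apply to the point x, -y, -z); pixel columns grow to the right and rows downward; lengths in m; the calibration is good to about 2 mm. A picture is of the moment at which its call begins: read the wrist's pose just before it. calibration takes no time and is no camera call.
- ctrl.sign_off(): hands the job in; it is judged then, once.
The state is a dict: "time": time; "qpos": joint angles; "dq": joint speeds; "joint_efforts": joint torques, N m; "eef_pos": TCP position; "tcp_rot": TCP orientation; "contact_force": force on the tool from outside, world axes, zero at the start; "wrist_torque": the same for the moment, N m; "opening": opening from 0.0 (shut) to 1.0 (fully open); "finger_force": force on a finger pad.
Only numpy, scipy, OpenCV 4.12 (cv2) and the standard library are available. Lean on these libraries where they do the work, as an engineer would, in place of code of your own. Each camera call takes 0.05 s, during which the arm holds its last target. There are 200 camera calls.

## Working session

There is one attempt and no reset: what is moved stays moved. The work goes in short steps, Python scripts to look and compute and a tool call to move; the robot and the scene stay as the last step left them, time stands still between calls to the robot, and variables do not carry over. Pictures are saved under pics/ and viewed, at most 10 in all, crops included, and the job is handed in when it is done.

Besides the shell and the picture viewer there is one more tool, called after ">>>" by a JSON object that holds its "op" and its "data", one argument or row to a line. send_rows: Moves the arm, as the interface text tells. Its arguments: {"type":"object","properties":{"steps":{"type":"array","items":{"type":"array","items":{"type":"number"}}},"squeeze":{"type":"number"}},"required":["steps"]}

```bash
mkdir -p pics; python3 - <<'E'
from plant import ctrl
import cv2,numpy as np
s=ctrl.get_state();print(s['time'],s['eef_pos'],s['tcp_rot'],s['contact_force'],s['opening'])
for n in("top","scene","wrist"):
    im=ctrl.read_camera(n);cv2.imwrite(f"pics/{n}0.png",im[:,:,::-1])
    c=ctrl.calibration(n);print(n,{k:np.round(v,4).tolist() for k,v in c.items()})
E
```

```text
0.0 [ 0.24070134 -0.62994725  0.23794449] [ 9.83408251e-01  1.81402372e-01 -6.58328291e-05 -1.17745924e-03] [-0.10209096 -0.08487515 -0.72988022] 1.0030288097374291
top {'intrinsics': [[369.1612, 0.0, 311.8519], [0.0, 369.1612, 202.1123], [0.0, 0.0, 1.0]], 'k1': -0.0476, 'extrinsics': [[-0.0178, -0.9998, -0.0132, -0.0023], [0.9945, -0.0191, 0.1031, -0.5578], [-0.1033, -0.0113, 0.9946, -1.0584], [0.0, 0.0, 0.0, 1.0]]}
scene {'intrinsics': [[433.0087, 0.0, 321.3134], [0.0, 433.0087, 205.9372], [0.0, 0.0, 1.0]], 'k1': -0.0455, 'extrinsics': [[-0.6096, 0.7926, 0.0127, 0.3528], [-0.6558, -0.5133, 0.5536, 0.3205], [0.4453, 0.3291, 0.8327, -1.5097], [0.0, 0.0, 0.0, 1.0]]}
wrist {'intrinsics': [[279.5037, 0.0, 314.4205], [0.0, 279.5037, 190.1791], [0.0, 0.0, 1.0]], 'k1': -0.0398, 'tool_from_camera': [[0.0007, 0.9543, 0.2987, 0.0751], [1.0, -0.0004, -0.0009, -0.0012], [-0.0008, 0.2987, -0.9543, -0.1345], [0.0, 0.0, 0.0, 1.0]]}
```

View pics/top0.png

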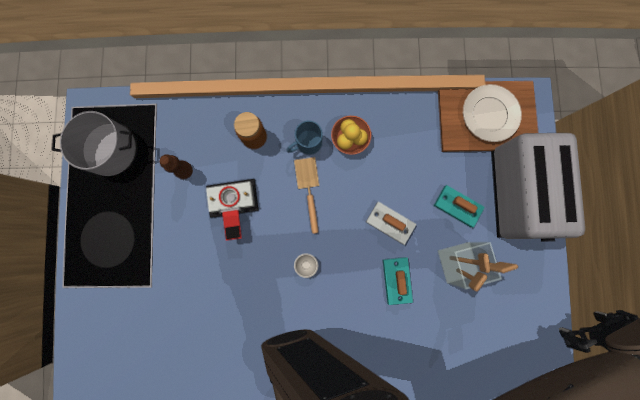

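View pics/scene0.png

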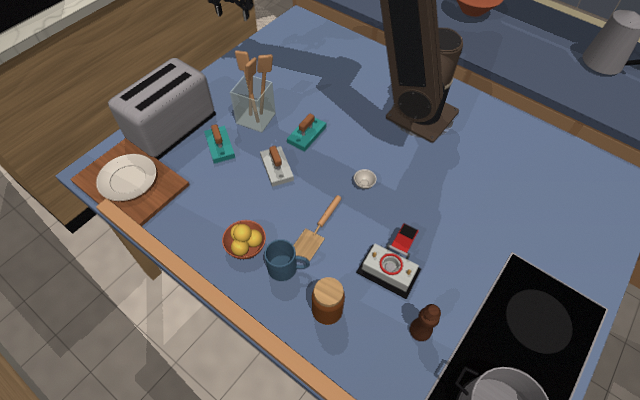

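Pictures: the press is at top (231,197) with its paddle pad at (232,233). Candidates for the upper half are the aluminium slab (391,222), turquoise (459,205) and turquoise (398,281). I choose the aluminium one and will check it in a close crop.

```bash
cat > h.py <<'E'
from plant import ctrl
import cv2,numpy as np
from scipy.spatial.transform import Rotation as R
def rays(n,uv,st=None):
    c=ctrl.calibration(n);K=np.array(c['intrinsics'])
    uv=np.atleast_2d(np.array(uv,float)).reshape(-1,1,2)
    d=cv2.undistortPoints(uv,K,np.array([c['k1'],0,0,0,0.])).reshape(-1,2)
    v=np.c_[d[:,0],-d[:,1],-np.ones(len(d))]
    if n=='wrist':
        T=np.array(c['tool_from_camera']);Q=R.from_quat(st['tcp_rot'])
        return Q.apply(T[:3,3])+st['eef_pos'],Q.apply(v@T[:3,:3].T)
    E=np.array(c['extrinsics']);return -E[:3,:3].T@E[:3,3],v@E[:3,:3]
def plane(n,uv,z,st=None):
    o,d=rays(n,uv,st);return o+d*((z-o[2])/d[:,2])[:,None]
def tri(a,b):
    (o1,d1),(o2,d2)=a,b
    A=np.c_[d1[0],-d2[0]];t=np.linalg.lstsq(A,o2-o1,rcond=None)[0]
    p,q=o1+t[0]*d1[0],o2+t[1]*d2[0];return (p+q)/2,np.linalg.norm(p-q)
def to_tool(p,st): return R.from_quat(st['tcp_rot']).inv().apply(np.array(p)-st['eef_pos'])
def blobs(m,amin=15):
    n,l,s,c=cv2.connectedComponentsWithStats(m.astype(np.uint8))
    return [(s[i,4],c[i].round(1).tolist(),l==i) for i in range(1,n) if s[i,4]>=amin]
E
python3 - <<'E'
from h import *
for n,bx in(("top",[(195,170,75,80),(355,190,75,65)]),("scene",[(345,215,90,90),(250,135,55,60)])):
    im=cv2.imread(f"pics/{n}0.png");h=cv2.cvtColor(im,cv2.COLOR_BGR2HSV)
    H,S,V=[h[...,i].astype(int) for i in range(3)]
    for k,(x,y,w,hh) in enumerate(bx):
        roi=np.zeros(H.shape,bool);roi[y:y+hh,x:x+w]=1
        ms={'red':(((H<6)|(H>172))&(S>150)&(V>90)),'grey':(S<50)&(V>120),'wood':(H>3)&(H<20)&(S>90)&(V>60),'black':(V<45)}
        for q,m in ms.items():
            for a,c,mm in blobs(m&roi,25):
                r=cv2.minAreaRect(np.argwhere(mm)[:,::-1].astype(np.float32))
                print(n,k,q,a,c,np.round(r[1],1),round(r[2],1))
                z={'red':.05,'grey':.045 if k==0 else .022,'wood':.072,'black':.061}[q]
                print('   ',plane(n,c,z).round(4).tolist(), 'corners',plane(n,cv2.boxPoints(r),z)[:,:2].round(3).tolist())
im=cv2.imread("pics/top0.png")
a=cv2.resize(im[165:255,190:280],(400,400),interpolation=cv2.INTER_CUBIC)
b=cv2.resize(im[180:270,350:440],(400,400),interpolation=cv2.INTER_CUBIC)
cv2.imwrite("pics/crop.png",np.hstack([a,b]))
E
```

```text
top 0 red 68 [228.3, 196.8] [19. 19.] 90.0
    [[0.5756, 0.2298, 0.05]] corners [[0.605, 0.257], [0.604, 0.201], [0.548, 0.201], [0.549, 0.257]]
top 0 red 251 [230.8, 218.5] [15.6 16.4] 80.5
    [[0.5123, 0.2222, 0.05]] corners [[0.531, 0.249], [0.538, 0.202], [0.493, 0.194], [0.486, 0.242]]
top 0 grey 742 [228.8, 197.0] [25.9 45.4] 81.9
    [[0.5756, 0.2295, 0.045]] corners [[0.605, 0.302], [0.621, 0.169], [0.546, 0.158], [0.53, 0.29]]
top 0 grey 136 [230.2, 197.0] [12.3 15.8] 29.1
    [[0.5755, 0.2254, 0.045]] corners [[0.565, 0.254], [0.606, 0.231], [0.587, 0.2], [0.547, 0.222]]
top 0 black 180 [250.7, 198.8] [33.6 18.3] 88.2
    [[0.5672, 0.1624, 0.061]] corners [[0.624, 0.199], [0.625, 0.146], [0.528, 0.143], [0.527, 0.196]]
top 0 black 47 [215.1, 214.3] [ 4. 11.] 90.0
    [[0.5245, 0.265, 0.061]] corners [[0.531, 0.28], [0.531, 0.248], [0.519, 0.248], [0.52, 0.28]]
top 0 black 134 [232.1, 232.1] [10.5 12.8] 80.5
    [[0.4728, 0.2157, 0.061]] corners [[0.485, 0.236], [0.49, 0.2], [0.461, 0.195], [0.455, 0.231]]
top 1 grey 839 [389.8, 222.2] [45.6 24.3] 30.5
    [[0.4945, -0.2411
[... 898 characters left out ...]
.2286, 0.045]] corners [[0.574, 0.199], [0.546, 0.235], [0.583, 0.259], [0.611, 0.223]]
scene 0 black 134 [407.9, 231.2] [13.4  9.4] 26.6
    [[0.4754, 0.2167, 0.061]] corners [[0.492, 0.201], [0.462, 0.196], [0.458, 0.232], [0.488, 0.237]]
scene 0 black 390 [387.6, 282.0] [56.3 33.1] 26.6
    [[0.635, 0.2538, 0.061]] corners [[0.665, 0.175], [0.57, 0.157], [0.552, 0.302], [0.644, 0.313]]
scene 1 grey 588 [276.5, 165.8] [35.8 23.4] 69.4
    [[0.5014, -0.2357, 0.022]] corners [[0.49, -0.319], [0.42, -0.286], [0.5, -0.167], [0.565, -0.199]]
scene 1 wood 142 [275.0, 155.7] [20.2  7.4] 68.2
    [[0.503, -0.2355, 0.072]] corners [[0.492, -0.274], [0.471, -0.265], [0.513, -0.198], [0.534, -0.207]]
```

View pics/crop.png

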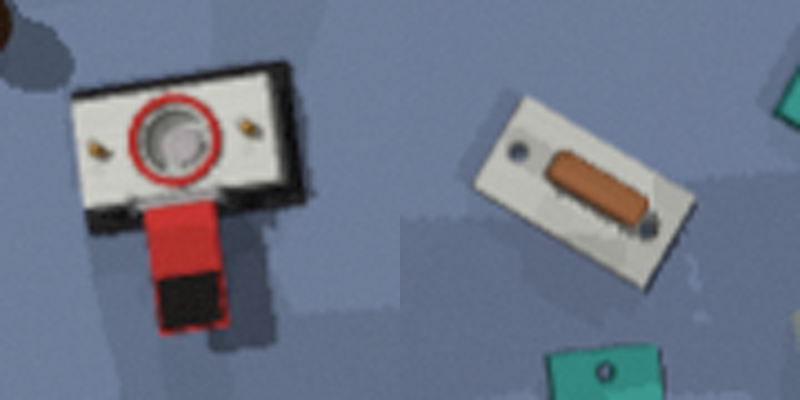

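The crop confirms it: the left half shows the press with dowels, ring and red paddle with black pad, and the right half the bare aluminium slab with a brown handle and two holes. The press is at about (0.577, 0.230) with yaw about 7.5°, and the pad at (0.472, 0.216), which fits the given 106 mm. The upper half is at about (0.495, -0.241) with yaw about -32°.

Next I go up, clear of the spoons, and over.

>>> {"op": "send_rows", "data": {
  "steps": [
    [0, 0, -0.05, -8, -1],
    [0, 0, -0.1, -16, -1],
    [0, 0, -0.13, -24, -1],
    [0.343, -0.169, -0.13, -32, -1],
    [0.343, -0.169, -0.13, -40, -1],
    [0.343, -0.169, -0.13, -48, -1],
    [0.343, -0.169, -0.13, -56, -1],
    [0.343, -0.169, -0.13, -64, -1],
    [0.343, -0.169, -0.13, -72, -1],
    [0.343, -0.169, -0.13, -77, -1],
    [0.343, -0.169, -0.13, -77, -1],
    [0.343, -0.169, -0.13, -77, -1]
  ]
}}

```text
time: 1.35
eef_pos: [0.5033, -0.3468, 0.369]
tcp_rot: [0.655, 0.756, 0.001, -0.0]
contact_force: [-0.8, 0.4, -0.4]
opening: -0.001
finger_force: 0.0
```

```bash
python3 - <<'E'
from h import *
s=ctrl.get_state();print(s['time'],s['eef_pos'],R.from_quat(s['tcp_rot']).as_matrix().round(3).tolist(),s['opening'],s['contact_force'])
print(to_tool([.473,.216,.10],s))
E
```

```text
1.35 [ 0.5032578  -0.3468339   0.36899491] [[-0.143, 0.99, 0.0], [0.99, 0.143, 0.001], [0.001, 0.001, -1.0]] -0.0008572935952164095 [-0.83534892  0.38727034 -0.37129853]
[0.56102299 0.0503528  0.26976581]
```

>>> {"op": "send_rows", "data": {
  "steps": [
    [0.561, 0.05, 0.05, 0, -1],
    [0.561, 0.05, 0.08, 0, -1],
    [0.561, 0.05, 0.1, 0, -1],
    [0.561, 0.05, 0.12, 0, -1],
    [0.561, 0.05, 0.15, 0, -1],
    [0.561, 0.05, 0.15, 0, -1],
    [0.561, 0.05, 0.15, 0, -1],
    [0.561, 0.05, 0.15, 0, -1],
    [0.561, 0.05, 0.15, 0, -1],
    [0.561, 0.05, 0.15, 0, -1],
    [0.561, 0.05, 0.15, 0, -1],
    [0.561, 0.05, 0.15, 0, -1]
  ]
}}

```text
time: 2.55
eef_pos: [0.4724, 0.2139, 0.218]
tcp_rot: [0.656, 0.754, -0.001, -0.0]
contact_force: [-0.2, -0.9, -0.4]
opening: 0.001
finger_force: 0.0
```

```bash
python3 - <<'E'
from h import *
s=ctrl.get_state();print(s['time'],s['eef_pos'],s['contact_force'])
im=ctrl.read_camera("wrist");np.savez("w1.npz",p=s['eef_pos'],q=s['tcp_rot'],im=im)
cv2.imwrite("pics/w1.png",im[:,:,::-1])
E
```

```text
2.55 [0.47244806 0.21385225 0.21795715] [-0.16675366 -0.94496459 -0.40909368]
```

View pics/w1.png

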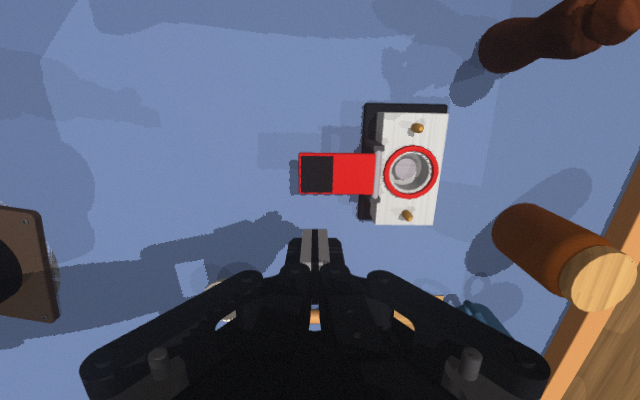

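The wrist view shows the pad at (317,174), the ring at (411,171), and the dowels at (417,128) and (406,216). I measure all of them precisely.

```bash
cat > press.py <<'E'
from h import *
def measure(im,st):
    h=cv2.cvtColor(im,cv2.COLOR_RGB2HSV);H,S,V=[h[...,i].astype(int) for i in range(3)]
    out={}
    for q,m,z in(('red',((H<6)|(H>172))&(S>150)&(V>80),.05),('brass',(H>10)&(H<28)&(S>90)&(V>60),.06),('black',V<60,.061)):
        for a,c,mm in blobs(m,20):
            if a>9000: continue
            r=cv2.minAreaRect(np.argwhere(mm)[:,::-1].astype(np.float32))
            print(q,a,c,np.round(r[1],1),plane('wrist',c,z,st)[0].round(4),'box',plane('wrist',r[0],z,st)[0].round(4),'u',r[0])
E
python3 - <<'E'
from press import *
d=np.load("w1.npz");st=dict(eef_pos=d['p'],tcp_rot=d['q'])
measure(d['im'],st);print(to_tool([.472,.216,.061],st))
E
```

```text
red 772 [411.0, 171.0] [52. 53.] [0.5768 0.2332 0.05  ] box [0.5765 0.232  0.05  ] u (410.5, 172.0)
red 1982 [347.7, 172.6] [41. 76.] [0.5071 0.2215 0.05  ] box [0.4955 0.2188 0.05  ] u (337.0, 173.5)
brass 96 [417.0, 127.7] [12.   8.8] [0.5682 0.2808 0.06  ] box [0.5682 0.2808 0.06  ] u (416.9615478515625, 127.69230651855469)
brass 82 [406.8, 214.9] [11.3  7.1] [0.5806 0.1847 0.06  ] box [0.5808 0.1846 0.06  ] u (407.00006103515625, 215.00003051757812)
brass 44 [553.3, 219.6] [10.1  9.6] [0.7548 0.2024 0.06  ] box [0.7555 0.2021 0.06  ] u (553.7205810546875, 219.86761474609375)
brass 30 [439.4, 297.3] [4. 9.] [0.6493 0.0804 0.06  ] box [0.6485 0.0792 0.06  ] u (438.5, 298.0)
brass 129 [314.5, 316.1] [12. 10.] [0.4966 0.0306 0.06  ] box [0.4959 0.0307 0.06  ] u (314.0, 316.0)
brass 165 [403.3, 319.7] [27.2  6.8] [0.612  0.0402 0.06  ] box [0.6127 0.04   0.06  ] u (403.7373962402344, 319.8819274902344)
black 6676 [549.9, 35.5] [ 58.2 154. ] [0.6764 0.3864 0.061 ] box [0.6781 0.3873 0.061 ] u (551.75, 34.74999237060547)
black 1225 [388.1, 119.0] [84.2 49.3] [0.5365 0.285  0.061 ] box [0.5542 0.2783 0.061 ] u (403.5639953613281, 128.17431640625)
black 1084 [316.1, 173.9] [35. 31.] [0.472  0.2178 0.061 ] box [0.4724 0.2183 0.061 ] u (316.5, 173.5)
black 295 [363.9, 206.8] [24. 13.] [0.5301 0.1879 0.061 ] box [0.5308 0.1878 0.061 ] u (364.5, 207.0)
black 3376 [26.8, 280.9] [116.  59.] [0.1216 0.0258 0.061 ] box [0.1306 0.0528 0.061 ] u (29.5, 264.0)
black 2012 [519.4, 238.0] [69.8 44.5] [0.7212 0.1745 0.061 ] box [0.7272 0.1715 0.061 ] u (523.087158203125, 240.84072875976562)
[2.21418937e-03 8.42893852e-05 1.56956844e-01]
```

>>> {"op": "send_rows", "data": {
  "steps": [
    [0.003, 0, 0.04, 0, -1],
    [0.003, 0, 0.08, 0, -1],
    [0.003, 0, 0.12, 0, -1],
    [0.003, 0, 0.135, 0, -1],
    [0.003, 0, 0.14, 0, -1],
    [0.003, 0, 0.145, 0, -1],
    [0.003, 0, 0.15, 0, -1],
    [0.003, 0, 0.155, 0, -1],
    [0.003, 0, 0.16, 0, -1],
    [0.003, 0, 0.16, 0, -1]
  ]
}}

```text
time: 3.6
eef_pos: [0.4742, 0.2152, 0.0602]
tcp_rot: [0.657, 0.754, 0.001, 0.001]
contact_force: [0.3, -1.1, 4.7]
opening: 0.0
finger_force: 2.4
```

Contact, as expected. I press on toward the stop.

>>> {"op": "send_rows", "data": {
  "steps": [
    [0, 0, 0.003, 0, -1],
    [0, 0, 0.006, 0, -1],
    [0, 0, 0.009, 0, -1],
    [0, 0, 0.011, 0, -1],
    [0, 0, 0.012, 0, -1],
    [0, 0, 0.012, 0, -1]
  ]
}}

```text
time: 4.2
eef_pos: [0.4757, 0.2155, 0.0496]
tcp_rot: [0.657, 0.754, 0.002, 0.002]
contact_force: [0.9, -1.8, 7.0]
opening: -0.002
finger_force: 3.4
```

>>> {"op": "send_rows", "data": {
  "steps": [
    [0, 0, 0.0015, 0, -1],
    [0, 0, 0.003, 0, -1],
    [0, 0, 0.0045, 0, -1],
    [0, 0, 0.006, 0, -1],
    [0, 0, 0.006, 0, -1]
  ]
}}

```text
time: 4.7
eef_pos: [0.4766, 0.2156, 0.0473]
tcp_rot: [0.656, 0.754, 0.002, 0.002]
contact_force: [-6.9, -4.6, 27.7]
opening: 0.001
finger_force: 14.2
```

The force jumped from 7 to 28 N at about 22 mm of travel, so this is the stop. I ease off slightly, hold for 1 s and then release slowly.

>>> {"op": "send_rows", "data": {
  "steps": [
    [0, 0, -0.001, 0, -1],
    [0, 0, -0.001, 0, -1],
    [0, 0, -0.001, 0, -1],
    [0, 0, -0.001, 0, -1],
    [0, 0, -0.001, 0, -1],
    [0, 0, -0.001, 0, -1],
    [0, 0, -0.001, 0, -1],
    [0, 0, -0.001, 0, -1],
    [0, 0, -0.001, 0, -1],
    [0, 0, -0.001, 0, -1]
  ]
}}

```text
time: 5.7
eef_pos: [0.4765, 0.2156, 0.0475]
tcp_rot: [0.656, 0.754, 0.002, 0.002]
contact_force: [-4.9, -3.3, 23.1]
opening: -0.001
finger_force: 11.6
```

>>> {"op": "send_rows", "data": {
  "steps": [
    [0, 0, -0.008, 0, -1],
    [0, 0, -0.016, 0, -1],
    [0, 0, -0.024, 0, -1],
    [0, 0, -0.04, 0, -1],
    [0, 0, -0.08, 0, -1],
    [0, 0, -0.13, 0, -1],
    [0, 0, -0.175, 0, -1],
    [0, 0, -0.175, 0, 1],
    [0, 0, -0.175, 0, 1],
    [0, 0, -0.175, 0, 1]
  ]
}}

```text
time: 6.7
eef_pos: [0.4716, 0.2151, 0.2152]
tcp_rot: [0.657, 0.754, -0.001, -0.001]
contact_force: [0.1, -0.0, -0.2]
opening: 0.508
finger_force: 0.0
```

```bash
python3 - <<'E'
from press import *
s=ctrl.get_state();print(s['time'],s['eef_pos'],s['contact_force'],s['opening'])
im=ctrl.read_camera("wrist");np.savez("w2.npz",p=s['eef_pos'],q=s['tcp_rot'],im=im)
measure(im,s)
print(to_tool([.495,-.241,.22],s))
E
```

```text
6.7 [0.47164652 0.21506645 0.21519898] [ 0.13273426 -0.03288918 -0.18967264] 0.5077779286283705
red 791 [412.8, 172.7] [51.1 55.9] [0.5769 0.2333 0.05  ] box [0.5765 0.2324 0.05  ] u (412.2764892578125, 173.40591430664062)
red 1989 [349.0, 174.6] [41. 77.] [0.5073 0.2213 0.05  ] box [0.4949 0.2185 0.05  ] u (337.5, 175.5)
brass 95 [418.7, 129.1] [12.1  8.7] [0.5681 0.2809 0.06  ] box [0.5684 0.2808 0.06  ] u (418.94122314453125, 129.2353057861328)
brass 82 [408.4, 217.1] [10.  9.] [0.5806 0.1845 0.06  ] box [0.5807 0.1846 0.06  ] u (408.5, 217.0)
brass 44 [554.7, 219.9] [ 8.1 10.1] [0.7521 0.2042 0.06  ] box [0.7514 0.204  0.06  ] u (554.1176147460938, 219.97055053710938)
brass 942 [327.7, 318.4] [14. 72.] [0.5122 0.033  0.06  ] box [0.5127 0.0321 0.06  ] u (328.0, 319.0)
brass 47 [410.9, 329.3] [ 4. 10.] [0.623  0.0298 0.06  ] box [0.623  0.0303 0.06  ] u (411.0, 329.0)
brass 268 [457.5, 391.3] [27.6 12.7] [ 0.7213 -0.0749  0.06  ] box [ 0.7231 -0.0767  0.06  ] u (458.2500305175781, 392.25)
black 6950 [554.2, 36.0] [ 59.1 158.4] [0.6774 0.3867 0.061 ] box [0.6794 0.3879 0.061 ] u (556.5000610351562, 34.99998474121094)
black 1238 [389.6, 120.3] [84.4 50.1] [0.5364 0.2852 0.061 ] box [0.5544 0.2782 0.061 ] u (405.41925048828125, 129.79615783691406)
black 1114 [317.1, 175.6] [35. 31.] [0.4721 0.218  0.061 ] box [0.4725 0.2182 0.061 ] u (317.5, 175.5)
black 298 [365.1, 208.8] [14. 23.] [0.53   0.1879 0.061 ] box [0.531  0.1884 0.061 ] u (366.0, 208.5)
black 3503 [26.6, 283.4] [ 59. 115.] [0.1214 0.025  0.061 ] box [0.1311 0.0535 0.061 ] u (29.499996185302734, 265.5)
black 2452 [523.8, 241.4] [76.2 48.4] [0.7241 0.1733 0.061 ] box [0.7308 0.172  0.061 ] u (528.5816650390625, 242.99871826171875)
[-0.45494506 -0.03960437 -0.00464001]
```

The paddle is back at rest: the pad is at the same pixel position as before pressing. I go over to the upper half with the jaws opened.

>>> {"op": "send_rows", "data": {
  "steps": [
    [-0.5, -0.08, -0.02, 8, 1],
    [-0.5, -0.08, -0.02, 16, 1],
    [-0.5, -0.08, -0.02, 24, 1],
    [-0.5, -0.08, -0.02, 32, 1],
    [-0.5, -0.08, -0.02, 40, 1],
    [-0.5, -0.08, -0.01, 40, 1],
    [-0.5, -0.08, 0, 40, 1],
    [-0.5, -0.08, 0, 40, 1],
    [-0.5, -0.08, 0, 40, 1],
    [-0.5, -0.08, 0, 40, 1],
    [-0.5, -0.08, 0, 40, 1],
    [-0.5, -0.08, 0, 40, 1]
  ]
}}

```text
time: 7.95
eef_pos: [0.4614, -0.2915, 0.2149]
tcp_rot: [0.876, 0.483, -0.001, -0.002]
contact_force: [1.3, -0.3, -0.2]
opening: 0.999
finger_force: 0.0
```

```bash
python3 - <<'E'
from h import *
s=ctrl.get_state();print(s['time'],s['eef_pos'],s['dq'].max())
im=ctrl.read_camera("wrist");np.savez("w3.npz",p=s['eef_pos'],q=s['tcp_rot'],im=im)
cv2.imwrite("pics/w3.png",im[:,:,::-1])
M=R.from_quat(s['tcp_rot']).as_matrix();print('toolx yaw',np.degrees(np.arctan2(M[1,0],M[0,0])))
h=cv2.cvtColor(im,cv2.COLOR_RGB2HSV);H,S,V=[h[...,i].astype(int) for i in range(3)]
for q,m,zs in(('grey',(S<50)&(V>110),(.022,)),('wood',(H>2)&(H<20)&(S>90)&(V>60),(.072,.059))):
    for a,c,mm in blobs(m,150):
        r=cv2.minAreaRect(np.argwhere(mm)[:,::-1].astype(np.float32));bp=cv2.boxPoints(r)
        for z in zs:
            P=plane('wrist',bp,z,s)[:,:2];e=sorted([P[1]-P[0],P[2]-P[1]],key=np.linalg.norm)
            print(q,a,np.round(r[0],1),'z',z,P.mean(0).round(4),[np.linalg.norm(v).round(4) for v in e],np.degrees(np.arctan2(e[1][1],e[1][0])).round(1),plane('wrist',c,z,s)[0,:2].round(4))
E
```

```text
7.95 [ 0.46139003 -0.29154931  0.21487392] 0.04830267360282941
toolx yaw 57.73536218253701
grey 249 [88.  4.] z 0.022 [ 0.3521 -0.0094] [np.float64(0.0077), np.float64(0.0449)] -34.9 [ 0.3535 -0.0092]
grey 5601 [317.  116.5] z 0.022 [ 0.4928 -0.2429] [np.float64(0.069), np.float64(0.1302)] -120.3 [ 0.4962 -0.2377]
grey 3092 [620.  207.5] z 0.022 [ 0.7731 -0.5532] [np.float64(0.0524), np.float64(0.1695)] -101.7 [ 0.7758 -0.5587]
grey 3440 [319.5 290.5] z 0.022 [ 0.3713 -0.4431] [np.float64(0.1124), np.float64(0.1164)] 16.0 [ 0.3822 -0.4269]
grey 344 [365.4 316.1] z 0.022 [ 0.4057 -0.5144] [np.float64(0.0293), np.float64(0.087)] -103.8 [ 0.4095 -0.5217]
grey 1404 [622.7 376.5] z 0.022 [ 0.7134 -0.8773] [np.float64(0.0813), np.float64(0.1057)] -82.4 [ 0.7104 -0.8703]
wood 9185 [586.5 176. ] z 0.072 [ 0.7068 -0.4535] [np.float64(0.11), np.float64(0.2323)] -102.3 [ 0.7183 -0.4282]
wood 9185 [586.5 176. ] z 0.059 [ 0.7165 -0.4641] [np.float64(0.1152), np.float64(0.2431)] -102.3 [ 0.7284 -0.4376]
wood 1425 [317.5 121. ] z 0.072 [ 0.4933 -0.2426] [np.float64(0.0197), np.float64(0.0625)] -121.5 [ 0.4937 -0.2414]
wood 1425 [317.5 121. ] z 0.059 [ 0.4929 -0.2433] [np.float64(0.0206), np.float64(0.0654)] -121.5 [ 0.4934 -0.2421]
wood 1143 [196.8 215.2] z 0.072 [ 0.3302 -0.256 ] [np.float64(0.0207), np.float64(0.0724)] 4.7 [ 0.3312 -0.2555]
wood 1143 [196.8 215.2] z 0.059 [ 0.3222 -0.2573] [np.float64(0.0216), np.float64(0.0758)] 4.7 [ 0.3233 -0.2568]
wood 869 [447.5 252.5] z 0.072 [ 0.5413 -0.4431] [np.float64(0.0255), np.float64(0.0709)] 65.6 [ 0.5435 -0.4372]
wood 869 [447.5 252.5] z 0.059 [ 0.5432 -0.4532] [np.float64(0.0267), np.float64(0.0742)] 65.6 [ 0.5455 -0.4471]
wood 219 [  6.4 390.5] z 0.072 [-0.108  -0.3201] [np.float64(0.0282), np.float64(0.0359)] -89.7 [-0.1065 -0.3213]
wood 219 [  6.4 390.5] z 0.059 [-0.1365 -0.3245] [np.float64(0.0295), np.float64(0.0376)] -89.7 [-0.135  -0.3257]
```

View pics/w3.png

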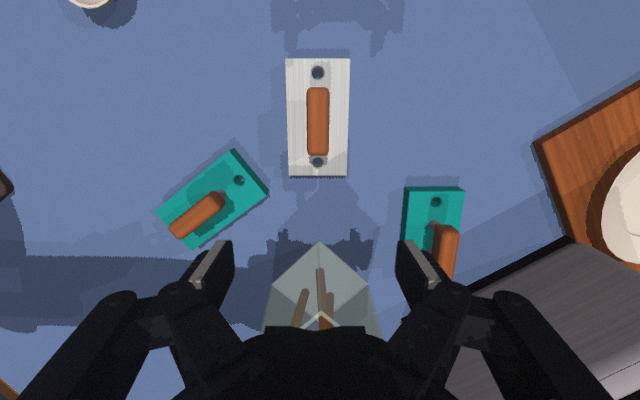

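The view shows the aluminium slab at (317,117) with its handle at (317,121). The turquoise ones are at (210,200) and (435,230), clear of the fingers. The handle measures 20x65 mm, as it should, and is at (0.4933, -0.2427). Now I grasp it.

>>> {"op": "send_rows", "data": {
  "steps": [
    [0.03, 0.001, 0, -1, 1],
    [0.058, 0.001, 0.02, -1, 1],
    [0.058, 0.001, 0.06, -1, 1],
    [0.058, 0.001, 0.1, -1, 1],
    [0.058, 0.001, 0.13, -1, 1],
    [0.058, 0.001, 0.15, -1, 1],
    [0.058, 0.001, 0.16, -1, 1],
    [0.058, 0.001, 0.166, -1, 1],
    [0.058, 0.001, 0.166, -1, 1]
  ]
}}

```text
time: 8.9
eef_pos: [0.4942, -0.2416, 0.0513]
tcp_rot: [0.871, 0.492, -0.0, -0.0]
contact_force: [1.0, 0.0, -0.6]
opening: 1.004
finger_force: 0.0
```

>>> {"op": "send_rows", "data": {
  "steps": [
    [0, 0, 0, 0, -1],
    [0, 0, 0, 0, -1],
    [0, 0, 0, 0, -1],
    [0, 0, 0, 0, -1],
    [0, 0, 0, 0, -1],
    [0, 0, 0, 0, -1],
    [0, 0, 0, 0, -1],
    [0, 0, 0, 0, -1]
  ],
  "squeeze": 70
}}

```text
time: 9.7
eef_pos: [0.4946, -0.2429, 0.052]
tcp_rot: [0.871, 0.492, 0.0, 0.001]
contact_force: [1.2, -0.4, 4.5]
opening: 0.244
finger_force: 70.8
```

>>> {"op": "send_rows", "data": {
  "steps": [
    [0, 0, -0.01, 0, -1],
    [0, 0, -0.03, 0, -1],
    [0, 0, -0.06, 0, -1],
    [0, 0, -0.09, 0, -1],
    [0, 0, -0.12, 0, -1],
    [0, 0, -0.12, 0, -1]
  ]
}}

```text
time: 10.3
eef_pos: [0.4958, -0.2436, 0.1752]
tcp_rot: [0.871, 0.492, 0.002, 0.004]
contact_force: [0.8, -0.5, -3.6]
opening: 0.243
finger_force: 69.9
```

>>> {"op": "send_rows", "data": {
  "steps": [
    [0.04, -0.016, 0, -4, -1],
    [0.08, -0.032, 0, -8, -1],
    [0.12, -0.047, 0, -12, -1],
    [0.16, -0.063, 0, -16, -1],
    [0.2, -0.078, 0, -20, -1],
    [0.24, -0.094, 0, -24, -1],
    [0.28, -0.11, 0, -28, -1],
    [0.32, -0.125, 0, -32, -1],
    [0.36, -0.141, 0, -35, -1],
    [0.4, -0.157, 0, -38, -1],
    [0.43, -0.169, 0, -38.5, -1],
    [0.449, -0.176, 0, -38.5, -1]
  ]
}}

```text
time: 11.5
eef_pos: [0.5733, 0.2352, 0.1675]
tcp_rot: [0.659, 0.752, -0.002, -0.002]
contact_force: [-0.1, -0.5, -4.3]
opening: 0.245
finger_force: 69.7
```

>>> {"op": "send_rows", "data": {
  "steps": [
    [0, 0, 0, 0, -1],
    [0, 0, 0, 0, -1],
    [0, 0, 0, 0, -1]
  ]
}}

```text
time: 11.8
eef_pos: [0.5743, 0.2319, 0.1694]
tcp_rot: [0.66, 0.751, -0.002, -0.001]
contact_force: [-0.6, -1.2, -3.7]
opening: 0.242
finger_force: 69.7
```

```bash
python3 - <<'E'
from h import *
s=ctrl.get_state();print(s['time'],s['eef_pos'],s['contact_force'],s['wrist_torque'],s['opening'])
M=R.from_quat(s['tcp_rot']).as_matrix();print('toolx yaw',np.degrees(np.arctan2(M[1,0],M[0,0])),M[:,2])
im=ctrl.read_camera("wrist");np.savez("w4.npz",p=s['eef_pos'],q=s['tcp_rot'],im=im)
t=ctrl.read_camera("top");c=ctrl.read_camera("scene");np.savez("t4.npz",t=t,c=c)
a=cv2.resize(c[190:310,320:460],(560,480),interpolation=cv2.INTER_CUBIC)
cv2.imwrite("pics/w4.png",im[:,:,::-1]);cv2.imwrite("pics/c4.png",a[:,:,::-1])
E
```

```text
11.8 [0.5742866  0.23187835 0.16936539] [-0.59188939 -1.24149126 -3.66762048] [-0.00564547 -0.00528233 -0.015335  ] 0.24229276522438944
toolx yaw 97.36421144777036 [-0.00326219 -0.00116623 -0.999994  ]
```

View pics/w4.png

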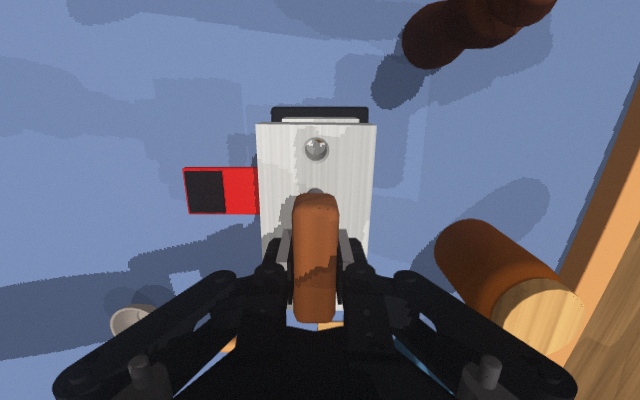

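The wrist view shows the slab squarely held, with the far hole at (316,148) and the far edge at row 125. The press lies underneath. I work out the slab's pose in the hand and the press position.

```bash
python3 - <<'E'
from h import *
from scipy.optimize import least_squares
# press from dowels in w1,w2: brass centroid at ~z .052
for z in(.05,.054):
  for w,uv in(("w1.npz",[[417,127.7],[406.8,214.9]]),("w2.npz",[[418.7,129.1],[408.4,217.1]])):
    d=np.load(w);st=dict(eef_pos=d['p'],tcp_rot=d['q']);P=plane('wrist',uv,z,st)[:,:2];e=P[0]-P[1]
    print(z,P.mean(0).round(4),np.linalg.norm(e).round(4),np.degrees(np.arctan2(-e[0],e[1])).round(2))
d=np.load("w4.npz");st=dict(eef_pos=d['p'],tcp_rot=d['q']);im=d['im']
g=cv2.cvtColor(im,cv2.COLOR_RGB2GRAY);h=cv2.cvtColor(im,cv2.COLOR_RGB2HSV)
# slab left/right edges per row, top edge per column (subpixel via max gradient)
G=cv2.GaussianBlur(g,(0,0),1).astype(float);gx=np.gradient(G,axis=1);gy=np.gradient(G,axis=0)
L=[(248+gx[r,248:270].argmax(),r) for r in range(135,162)]; Rr=[(366+(-gx[r,366:386]).argmax(),r) for r in range(135,225)]
T=[(c,121+gy[121:131,c].argmax()) for c in range(265,370)]
# hole circle: dark ring boundary
hole=cv2.HoughCircles(cv2.GaussianBlur(g[130:168,296:336],(0,0),1),cv2.HOUGH_GRADIENT,1,30,param1=60,param2=8,minRadius=8,maxRadius=16)
print('hole',hole)
z=st['eef_pos'][2]-.052+.022
def fit(p):
    P=R.from_quat(st['tcp_rot']).inv().apply(plane('wrist',p,z,st)-st['eef_pos'])[:,:2]
    vx,vy,x,y=cv2.fitLine(P.astype(np.float32),cv2.DIST_HUBER,0,.01,.01).ravel();return np.round([x,y,np.degrees(np.arctan2(vy,vx))],4)
for n,p in(('L',L),('R',Rr),('T',T)): print(n,fit(p))
hc=hole[0,0,:2]+[296,130] if hole is not None else [316,148]
print('hole tool',to_tool(plane('wrist',hc,z,st)[0],st))
# wood handle
H,S,V=[h[...,i].astype(int) for i in range(3)]
a,c,mm=max(blobs(((H>2)&(H<20)&(S>90)&(V>60)&(np.abs(np.arange(640)-316)<26)[None]&((np.arange(400)>180)&(np.arange(400)<330))[:,None]),200),key=lambda b:b[0])
r=cv2.minAreaRect(np.argwhere(mm)[:,::-1].astype(np.float32));bp=cv2.boxPoints(r)
print('handle',r,np.array([to_tool(q,st) for q in plane('wrist',bp,z+.05,st)]).round(4).tolist())
E
```

```text
0.05 [0.5783 0.2307] 0.1002 7.31
0.05 [0.5783 0.2306] 0.1005 7.38
0.054 [0.5767 0.2315] 0.0989 7.31
0.054 [0.5767 0.2314] 0.0992 7.38
hole [[[19.5 18.5 11. ]]]
L [ 0.0526 -0.0358  0.026 ]
R [0.0375 0.0338 0.4774]
T [ 6.52000e-02  5.50000e-03 -8.94568e+01]
hole tool [ 0.0512965  -0.00083279  0.02996512]
handle ((315.52685546875, 260.98565673828125), (136.54922485351562, 47.60048294067383), 88.4377670288086) [[0.0398, -0.012, -0.02], [0.0404, 0.0084, -0.0201], [-0.0334, 0.0124, -0.02], [-0.0344, -0.0122, -0.0199]]
```

View pics/c4.png

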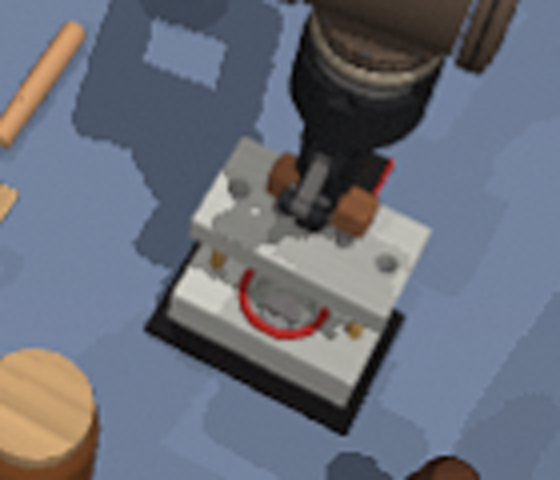

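The slab centre is within 1 mm of the tool axis and about 0.3° off; the press is at about (0.5775, 0.231) with yaw 7.35°. The crop shows the slab hovering over the press with both dowels under the holes. I apply the correction and lower to just above the tips.

>>> {"op": "send_rows", "data": {
  "steps": [
    [-0.002, 0.004, 0.01, -0.3, -1],
    [-0.002, 0.004, 0.025, -0.3, -1],
    [-0.002, 0.004, 0.04, -0.3, -1],
    [-0.002, 0.004, 0.048, -0.3, -1],
    [-0.002, 0.004, 0.048, -0.3, -1],
    [-0.002, 0.004, 0.048, -0.3, -1],
    [-0.002, 0.004, 0.048, -0.3, -1]
  ]
}}

```text
time: 12.65
eef_pos: [0.5801, 0.2317, 0.1241]
tcp_rot: [0.658, 0.753, 0.001, 0.0]
contact_force: [-0.6, 0.6, -3.7]
opening: 0.243
finger_force: 69.6
```

```bash
python3 - <<'E'
from h import *
s=ctrl.get_state();print(s['time'],s['eef_pos'],s['contact_force'])
c=ctrl.read_camera("scene");t=ctrl.read_camera("top");w=ctrl.read_camera("wrist")
a=cv2.resize(c[215:305,345:435],(400,400),interpolation=cv2.INTER_CUBIC)
b=cv2.resize(w[110:230,255:375],(400,400),interpolation=cv2.INTER_CUBIC)
cv2.imwrite("pics/c5.png",np.hstack([a,b])[:,:,::-1])
E
```

```text
12.65 [0.58013878 0.23169142 0.12413272] [-0.59188982  0.57471836 -3.70880691]
```

View pics/c5.png

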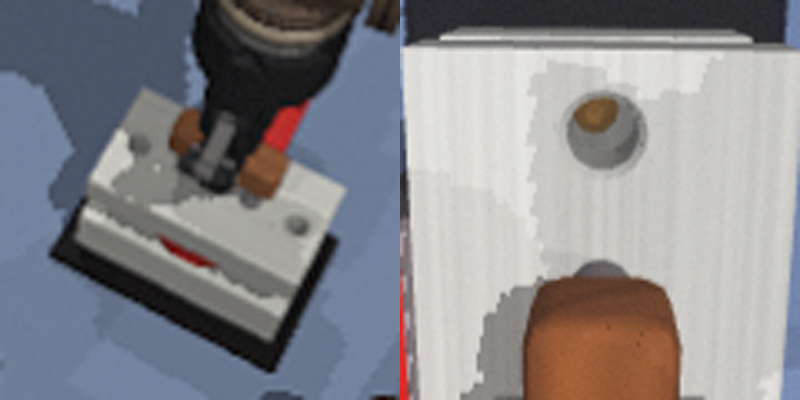

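Through the far hole the brass dowel is visible at wrist pixel (314,144), with the hole centre at (317,149). The hole is about 2 mm too far in tool +y, and the measured x overshoot agrees. I correct and start inserting.

>>> {"op": "send_rows", "data": {
  "steps": [
    [-0.001, -0.002, 0, 0, -1],
    [-0.001, -0.002, 0.003, 0, -1],
    [-0.001, -0.002, 0.006, 0, -1],
    [-0.001, -0.002, 0.009, 0, -1],
    [-0.001, -0.002, 0.012, 0, -1],
    [-0.001, -0.002, 0.014, 0, -1],
    [-0.001, -0.002, 0.014, 0, -1]
  ]
}}

```text
time: 13.5
eef_pos: [0.578, 0.2303, 0.1115]
tcp_rot: [0.658, 0.753, -0.0, -0.0]
contact_force: [-2.5, -0.9, 5.3]
opening: 0.247
finger_force: 71.1
```

```bash
python3 - <<'E'
from h import *
s=ctrl.get_state();print(s['time'],s['eef_pos'],s['contact_force'])
w=ctrl.read_camera("wrist")
b=cv2.resize(w[110:230,255:375],(400,400),interpolation=cv2.INTER_CUBIC)
cv2.imwrite("pics/c6.png",b[:,:,::-1])
E
```

```text
13.5 [0.57802316 0.23025558 0.11148288] [-2.53608507 -0.93532542  5.3301271 ]
```

View pics/c6.png

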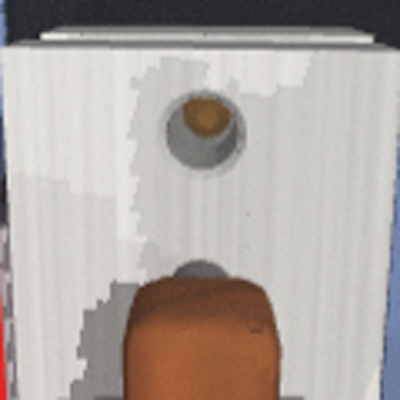

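The tip sits in the hole as a centred dowel should, allowing for the 4 px parallax, yet about 9 N of contact shows. I check the relative yaw and the torque.

```bash
python3 - <<'E'
from h import *
s=ctrl.get_state();M=R.from_quat(s['tcp_rot'])
print('F tool',M.inv().apply(s['contact_force']).round(2),'T tool',M.inv().apply(s['wrist_torque']).round(3),'yaw',np.degrees(np.arctan2(M.as_matrix()[1,0],M.as_matrix()[0,0])))
im=ctrl.read_camera("wrist");np.savez("w6.npz",p=s['eef_pos'],q=s['tcp_rot'],im=im)
g=cv2.GaussianBlur(cv2.cvtColor(im,cv2.COLOR_RGB2GRAY),(0,0),.7).astype(float);gy=np.gradient(g,axis=0)
print(g[112:132,315].round().tolist())
def fit(p,z):
    P=M.inv().apply(plane('wrist',p,z,s)-s['eef_pos'])[:,:2]
    vx,vy,x,y=cv2.fitLine(P.astype(np.float32),cv2.DIST_HUBER,0,.01,.01).ravel();return np.round([x,y,np.degrees(np.arctan(vx/vy))],4)
def sub(c,a,b,sg=1):
    k=sg*gy[a:b,c];i=k.argmax();w=np.clip(k[max(i-1,0):i+2],0,None);r=np.arange(max(i-1,0),i+2)[:len(w)];return (c,a+(w*r).sum()/w.sum())
B=[sub(c,116,122) for c in range(275,360)]
T=[sub(c,122,127,-1) for c in range(275,360)]
T2=[sub(c,123,129) for c in range(262,368)]
zt=s['eef_pos'][2]-.052+.022
print('block',np.mean(B,0),fit(B,.045));print('slab dark',np.mean(T,0),fit(T,zt));print('slab',np.mean(T2,0),fit(T2,zt))
E
```

```text
F tool [-1.31 -2.56 -5.23] T tool [ 0.973 -0.109  0.001] yaw 97.71343129356974
[43.0, 42.0, 43.0, 43.0, 47.0, 67.0, 108.0, 136.0, 165.0, 176.0, 151.0, 130.0, 157.0, 209.0, 225.0, 222.0, 211.0, 205.0, 204.0, 205.0]
block [317.        118.1811913] [ 0.067  -0.0014  0.0816]
slab dark [317.         122.09417576] [ 0.0665 -0.0014 -0.2375]
slab [314.5        124.40412861] [ 0.0654 -0.0131 -0.5622]
```

```bash
python3 - <<'E'
from h import *
d=np.load("w6.npz");s=dict(eef_pos=d['p'],tcp_rot=d['q']);im=d['im'];M=R.from_quat(d['q'])
g=cv2.GaussianBlur(cv2.cvtColor(im,cv2.COLOR_RGB2GRAY),(0,0),.7).astype(float)
for r in (119,120): print(r,g[r,255:275].round().tolist(),g[r,360:380].round().tolist())
T=lambda p,z:M.inv().apply(plane('wrist',p,z,s)-s['eef_pos'])[:,:2].round(4).tolist()
def ends(r,lo,hi,th):
    b=g[r]>th;c=np.arange(640);k=c[b&(c>lo)&(c<hi)];return k.min(),k.max()
for r in(118,119,120):
    e=ends(r,240,400,100);print('block',r,e,T([(e[0],r),(e[1],r)],.045))
zt=s['eef_pos'][2]-.03
for r in(126,128,130):
    e=ends(r,240,385,150);print('slab',r,e,T([(e[0],r),(e[1],r)],zt))
h=cv2.cvtColor(im,cv2.COLOR_RGB2HSV)
H,S,V=[h[...,i].astype(int) for i in range(3)]
for a,c,mm in blobs((H>10)&(H<28)&(S>90)&(V>60)&((np.arange(400)<160)&(np.arange(400)>130))[:,None]&((np.arange(640)<335)&(np.arange(640)>300))[None],5):
    k=np.argwhere(mm);print('dowel',a,c,k.min(0),k.max(0),T([c],.062))
for a,c,mm in blobs(((H<6)|(H>172))&(S>130)&(V>60),30): 
    k=np.argwhere(mm);print('red',a,c,k.min(0),k.max(0),T([(k[:,1].max(),c[1])],.058))
E
```

```text
119 [134.0, 105.0, 63.0, 44.0, 43.0, 44.0, 45.0, 46.0, 46.0, 46.0, 46.0, 53.0, 77.0, 101.0, 114.0, 127.0, 136.0, 141.0, 146.0, 146.0] [117.0, 108.0, 99.0, 91.0, 77.0, 66.0, 60.0, 51.0, 44.0, 43.0, 44.0, 43.0, 43.0, 42.0, 41.0, 44.0, 68.0, 106.0, 127.0, 130.0]
120 [133.0, 102.0, 61.0, 43.0, 43.0, 45.0, 47.0, 50.0, 50.0, 50.0, 49.0, 68.0, 131.0, 177.0, 192.0, 197.0, 199.0, 197.0, 198.0, 196.0] [153.0, 152.0, 150.0, 147.0, 139.0, 126.0, 106.0, 70.0, 48.0, 44.0, 44.0, 43.0, 44.0, 43.0, 41.0, 46.0, 72.0, 109.0, 128.0, 131.0]
block 118 (np.int64(241), np.int64(399)) [[0.0671, -0.0529], [0.0672, 0.0578]]
block 119 (np.int64(241), np.int64(399)) [[0.0664, -0.053], [0.0665, 0.0579]]
block 120 (np.int64(241), np.int64(399)) [[0.0657, -0.053], [0.0658, 0.058]]
slab 126 (np.int64(254), np.int64(376)) [[0.0644, -0.0364], [0.0644, 0.0341]]
slab 128 (np.int64(254), np.int64(375)) [[0.0632, -0.0364], [0.0633, 0.0336]]
slab 130 (np.int64(254), np.int64(375)) [[0.0621, -0.0365], [0.0621, 0.0337]]
dowel 122 [316.3, 144.6] [140 310] [150 323] [[0.0508, -0.0002]]
red 4086 [218.9, 209.0] [181 140] [241 257] [[0.0039, -0.0429]]
red 51 [146.5, 214.9] [195 143] [234 150] [[-0.001, -0.1225]]
```

Relative to the block, the slab sits about 1.2 mm toward the hinge (tool -y), and the torque agrees with contact on that side. I lift a little, shift and retry.

>>> {"op": "send_rows", "data": {
  "steps": [
    [0, 0, -0.004, 0, -1],
    [0, 0, -0.004, 0.4, -1],
    [0.0005, 0.0015, -0.004, 0.4, -1],
    [0.0005, 0.0015, -0.002, 0.4, -1],
    [0.0005, 0.0015, 0, 0.4, -1],
    [0.0005, 0.0015, 0.001, 0.4, -1],
    [0.0005, 0.0015, 0.001, 0.4, -1]
  ]
}}

```text
time: 14.3
eef_pos: [0.5793, 0.2309, 0.108]
tcp_rot: [0.661, 0.751, 0.0, 0.0]
contact_force: [1.0, 0.5, -4.5]
opening: 0.244
finger_force: 69.6
```

```bash
cat > ft.py <<'E'
from h import *
s=ctrl.get_state();M=R.from_quat(s['tcp_rot'])
print(s['time'],s['eef_pos'],'F tool',M.inv().apply(s['contact_force']).round(2),'T tool',M.inv().apply(s['wrist_torque']).round(3),'yaw',np.degrees(np.arctan2(M.as_matrix()[1,0],M.as_matrix()[0,0])))
E
python3 ft.py
```

```text
14.3 [0.57925995 0.23088446 0.10795007] F tool [0.38 1.06 4.46] T tool [-0.244  0.057 -0.067] yaw 97.30696496553814
```

Free now, with weight only. I continue down.

>>> {"op": "send_rows", "data": {
  "steps": [
    [0, 0, 0.002, 0, -1],
    [0, 0, 0.004, 0, -1],
    [0, 0, 0.006, 0, -1],
    [0, 0, 0.007, 0, -1],
    [0, 0, 0.008, 0, -1],
    [0, 0, 0.008, 0, -1]
  ]
}}

```text
time: 14.9
eef_pos: [0.5794, 0.2309, 0.1013]
tcp_rot: [0.661, 0.751, 0.0, 0.0]
contact_force: [-1.8, -0.5, 2.3]
opening: 0.246
finger_force: 70.7
```

```bash
python3 ft.py
```

```text
14.9 [0.57937063 0.23094398 0.10128613] F tool [-0.25 -1.8  -2.27] T tool [ 0.349 -0.102 -0.026] yaw 97.30786122232658
```

That is the ring contact. I press on.

>>> {"op": "send_rows", "data": {
  "steps": [
    [0, 0, 0.001, 0, -1],
    [0, 0, 0.002, 0, -1],
    [0, 0, 0.003, 0, -1],
    [0, 0, 0.004, 0, -1],
    [0, 0, 0.005, 0, -1],
    [0, 0, 0.006, 0, -1],
    [0, 0, 0.006, 0, -1],
    [0, 0, 0.006, 0, -1]
  ]
}}

```text
time: 15.7
eef_pos: [0.5795, 0.231, 0.097]
tcp_rot: [0.661, 0.751, -0.0, 0.0]
contact_force: [-6.4, -2.3, 12.2]
opening: 0.244
finger_force: 72.3
```

```bash
python3 ft.py
```

```text
15.7 [0.57945457 0.23099434 0.09699356] F tool [ -1.44  -6.6  -12.24] T tool [ 1.226 -0.291 -0.004] yaw 97.31328847605307
```

>>> {"op": "send_rows", "data": {
  "steps": [
    [0, -0.0005, 0.001, 0, -1],
    [0, -0.001, 0.002, 0, -1],
    [0, -0.001, 0.003, 0, -1],
    [0, -0.001, 0.003, 0, -1],
    [0, -0.001, 0.003, 0, -1]
  ]
}}

```text
time: 16.2
eef_pos: [0.5795, 0.231, 0.0969]
tcp_rot: [0.661, 0.751, 0.0, 0.001]
contact_force: [-10.1, -3.1, 22.3]
opening: 0.242
finger_force: 73.5
```

```bash
python3 ft.py
```

```text
16.2 [0.57947119 0.23095363 0.09694074] F tool [ -1.8  -10.37 -22.32] T tool [ 1.905 -0.364  0.057] yaw 97.31864724137432
```

The z position stopped at 0.097 m, exactly the closed height, while the force rose by 10 N: the metal faces meet. I look from the scene camera to confirm.

```bash
python3 - <<'E'
from h import *
c=ctrl.read_camera("scene");t=ctrl.read_camera("top");w=ctrl.read_camera("wrist")
f=lambda i:cv2.resize(i,(400,400),interpolation=cv2.INTER_CUBIC)
cv2.imwrite("pics/c7.png",np.hstack([f(c[215:305,345:435]),f(w[100:260,235:395])])[:,:,::-1])
E
python3 ft.py
```

```text
16.35 [0.57946106 0.23099391 0.09696629] F tool [ -1.21  -9.81 -21.76] T tool [ 1.913 -0.409  0.014] yaw 97.32168424421492
```

View pics/c7.png

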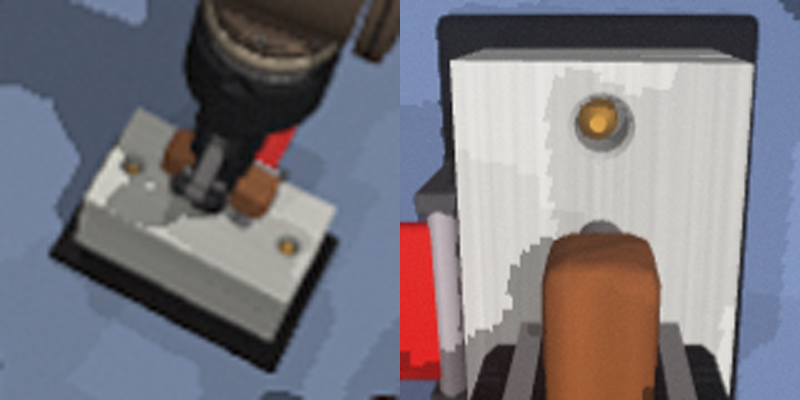

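Both dowels show in their holes, at crop (131,165) and (287,245), and there is no gap or red ring between the halves. I press slightly more, settle and hand in.

>>> {"op": "send_rows", "data": {
  "steps": [
    [0, 0, 0.001, 0, -1],
    [0, 0, 0.001, 0, -1],
    [0, 0, 0.001, 0, -1],
    [0, 0, 0.001, 0, -1]
  ]
}}

```text
time: 16.75
eef_pos: [0.5795, 0.231, 0.0969]
tcp_rot: [0.66, 0.751, 0.0, 0.001]
contact_force: [-11.3, -4.3, 26.3]
opening: 0.245
finger_force: 74.0
```

```bash
python3 ft.py; python3 -c "
from plant import ctrl
print(ctrl.sign_off())"
```

```text
16.75 [0.57945264 0.23097372 0.096929  ] F tool [ -2.8  -11.68 -26.28] T tool [ 2.21  -0.442  0.006] yaw 97.32452278842561
the job is handed in; nothing more can be done
None
```

The job is handed in at 16.75 s: I pressed the paddle to its stop, held it 1 s and let it spring back, then fitted the upper half on both dowels; it is still gripped and pressed shut at about 26 N, with no gap visible.

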